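Set a valve lash adjuster

TASK

Set the lash adjuster on the small rocker stand: turn its T-bar clockwise (seen from above) until the screw bottoms and is just snug, without forcing it, then back it off by a sixth of a turn (60 degrees) and let go. Leave the small parts lying round the stand where they are.

Things in the scene. Friction and masses are not known exactly. Their poses are not given: they have to be found in the camera images.
- tbar (a point): Centre of the steel T-bar on top of the adjuster screw, 99 mm above the bench. The bar is 46 mm long along x, 11 mm thick along y (two flat upright faces to grip) and 24 mm high; z is up and is the screw's axis. Clockwise from above (yaw falling) tightens; the bar neither rises nor sinks. It turns freely from the bottom to at least 3/4 turn out, and stays where it is left.
- thread (a point): Top of the round insert (18 mm across) that the screw runs in, 68 mm above the bench, on the screw's axis; 19 mm of bare 9 mm shank lie between it and the bar. The screw starts 70 to 170 degrees short of its bottom; where the bottom lies cannot be seen and differs each time. It runs against 0.03 N m of friction, a little more if turned fast.
- screw_end (a point): Lower end of the screw, over the valve tip, 38 mm above the bench. Here it bottoms: from first touch the torque climbs elastically by 2 N m per rad (0.035 N m per degree) on top of the friction. Snug is 0.1 to 0.3 N m; at 0.4 N m it is overtightened. Back-off counts from first touch.
- lash_stand: Stand bolted fast to the bench: dark base plate 76 x 130 mm, 12 mm thick, with a pillar and a rocker arm up to 61 mm above the bench (insert to 68 mm). Origin under the middle of the plate, x across it and y along it, z up; the adjuster's axis stands at y = -32 mm in this frame.
- tappet_a_mid (a point): Centre of a loose bucket tappet, a plain metal cylinder 31 mm across and 25 mm high, on the bench by the stand. Bystander.
- tappet_b_mid (a point): Centre of a second such tappet on the other side of the stand. Bystander.
- feeler_gauge_mid (a point): Centre of a closed feeler gauge lying on the bench, 16 x 95 x 12 mm, long along y. Bystander.
- stud_bolt_mid (a point): Centre of a bolt standing on its head, 16 x 19 x 62 mm, by the stand. Bystander.

How it is judged:
By the outcome, as a careful person would: the job done as asked, in the order asked, and still so for the second after the job is handed in, with the robot touching nothing.
It also fails if it takes over 72 s, if anything falls off the work surface, if the arm or the gripper's body presses on something with over 40 N, if the wrist force passes 120 N, or if a joint passes its speed limit or range.

ROBOT

A 7-joint arm with a two-finger parallel gripper is mounted at the origin on a cart in front of the work surface, level with it; the furniture and walls round the work are solid. World frame = base frame: x ahead of the robot, y to its left, z up, the work surface at z = 0. Lengths are in m, angles in rad, forces in N, time in s.
With the tool pointing down it reaches from about 0.375 to 0.925 m from the base axis. Payload 3.1 kg.
Tool frame: the origin (TCP) lies at the centre of the arm's flange, where the gripper is bolted on; the fingertips stand 173 mm ahead of it and the grasp point (between the pads) lies 155 mm ahead of it (grip_depth is the z of the grasp point in the tool frame, in m); z points along the fingers, y is the line along which they close (so a half turn about z gives the same grasp; the last joint's range is limited). The gripper opens to 85 mm and grips with 20 to 120 N. Pads are 22 mm wide; open, the fingers measure 114 mm over their backs; the gripper's body (76 mm by 85 mm) begins 54 mm behind the grasp point. The pads swing forward as they close: fully open they stand 13 mm farther back than shut.
Start: joints at [-1.295, 0.383, 0.044, 1.598, -0.018, 1.161, -0.05], TCP at [0.237, 0.605, 0.405] pointing down, gripper open.
Joint ranges: [-2.61, 2.61], [-0.41, 2.15], [-1.48, 1.57], [0, 2.5], [-1.57, 4.71], [0.05, 1.97], [-2.85, 2.85]. Speed limits (rad/s): [2.79, 2.79, 3.14, 3.14, 3.14, 3.14, 3.14].

INTERFACE

Orientations are given as [roll, pitch, yaw] about the fixed x, y, z axes, in that order (R = Rz(yaw) Ry(pitch) Rx(roll)).
In Python, from rig import observe, capture, close_job, grip_depth gives the robot as it stands.
- The arm moves only by the shell command python3 -m creep 'ROWS' [FORCE]. ROWS is JSON, a list that holds one entry, the list of rows, each a list of 7 numbers: the closure, from 0 (fully open) to 1 (shut), then the shift along the tool's x, y, z in m, then the turn, a rotation vector about the tool's x, y, z in degrees. A call has 1 to 8 rows; each row is the pose to reach, as a shift and turn from the pose commanded when the call began, along the tool's axes at that moment; what a row does not reach only later rows make up. A row lasts 1/8 s, in which the tool goes at most 62.5 mm and 10.7 degrees, less where a joint would pass 70% of its speed; a pose out of reach is approached as far as the arm can. A call with a gripper value outside its range is refused whole. The fingers move at their own pace and stop on an object; FORCE is the grip in N (left out, the last holds). Time passes only in rows, so rows that repeat a pose let the fingers close. It gives the time, the measured TCP pose, the force, the opening and the grip force at its end, in the units of the state.
- observe(): the state, without advancing time (a new reading comes with each control period).
- capture(name): name is "side" or "top"; returns a dict with "img" (420x560x3 uint8, red, green, blue), "fx", "fy", "cx", "cy" (pixels), "R" (3x3) and "t" (3): a world point X has camera coordinates R X + t. Camera axes: x right, y down, z forward; pixel columns grow to the right and rows downward; lengths in m; the calibration is good to about 2 mm. A picture is of the moment at which its call begins. There is no depth.
- close_job(): hands the job in; it is judged then, once.
The state is a dict: "time_s": time; "joint_pos": joint angles; "joint_velocities": joint speeds; "joint_efforts": joint torques, N m; "tool_pos": TCP position; "eef_rot": TCP orientation; "wrist_force": force on the tool from outside, world axes, zero at the start; "torque": the same for the moment, N m; "opening": finger opening in m; "gripper_force": force on a finger pad.
Only numpy, scipy, OpenCV 4.12 (cv2) and the standard library are available. Lean on these libraries where they do the work, as an engineer would, in place of code of your own. Each camera call takes 0.05 s, during which the arm holds its last target. There are 200 camera calls.

## Working session

There is one attempt and no reset: what is moved stays moved. The work goes in short steps, Python scripts to look and compute and a shell command to move; the robot and the scene stay as the last step left them, time stands still between calls to the robot, and variables do not carry over. Pictures are saved under pics/ and viewed, at most 10 in all, crops included, and the job is handed in when it is done.

```bash
mkdir -p pics; ls
python3 - <<'E'
from rig import observe,capture,grip_depth
import cv2,numpy as np
print(grip_depth); s=observe(); print({k:np.round(v,4).tolist() for k,v in s.items()})
for n in("side","top"):
    c=capture(n); cv2.imwrite(f"pics/{n}1.png",c["img"][:,:,::-1]); print(n,c["fx"],c["fy"],c["cx"],c["cy"],np.round(c["R"],4).tolist(),c["t"])
E
```

```text
pics
0.1547
{'time_s': 0.0, 'joint_pos': [-1.2948, 0.3839, 0.0439, 1.5996, -0.0179, 1.1612, -0.0499], 'joint_velocities': [-0.0002, 0.0007, -0.0002, -0.0008, -0.0002, 0.0, 0.0011], 'joint_efforts': [-0.0007, -43.3475, 1.0239, -24.9511, 0.0106, 0.0114, 0.0], 'tool_pos': [0.2372, 0.6047, 0.4033], 'eef_rot': [-3.1389, 0.0001, 2.7679], 'wrist_force': [0.3186, 0.0101, 0.9211], 'torque': [-0.0026, 0.0373, -0.0334], 'gripper_force': 0.0, 'opening': 0.0854}
side 472.557134035284 472.557134035284 280.0053467757996 205.53684958318854 [[-0.999, -0.0408, -0.0179], [-0.006, 0.5213, -0.8533], [0.0442, -0.8524, -0.5211]] [0.55418577 0.19282201 0.67911218]
top 432.64640838201433 432.64640838201433 281.14205317282153 206.26447215929431 [[-0.0233, -0.9994, 0.0263], [-0.9954, 0.0207, -0.0934], [0.0928, -0.0283, -0.9953]] [-0.2167764   0.56402442  0.8738144 ]
```

View pics/side1.png

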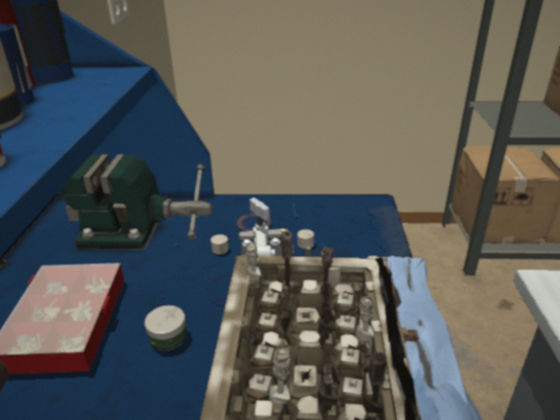

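View pics/top1.png

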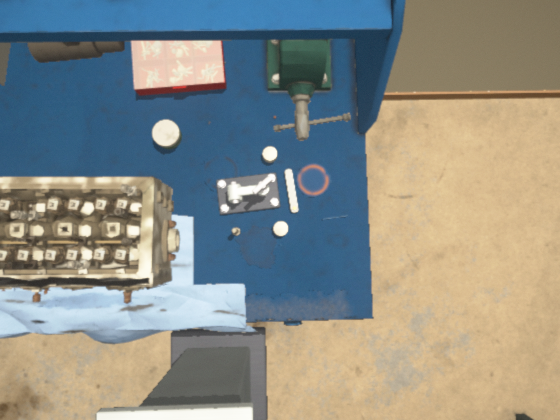

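The top view shows the stand at about (248,194), with tappets at (270,155) and (281,229), the gauge at (292,190) and the bolt at (236,231). In the side view the T-bar is near (260,210). I'll zoom in on both.

Run:
```python
import cv2,numpy as np
a=cv2.imread("pics/top1.png")[140:245,205:325]; b=cv2.imread("pics/side1.png")[185:275,200:320]
cv2.imwrite("pics/topc.png",cv2.resize(a,None,fx=5,fy=5,interpolation=cv2.INTER_CUBIC))
cv2.imwrite("pics/sidec.png",cv2.resize(b,None,fx=6,fy=6,interpolation=cv2.INTER_CUBIC))
```

```text
(no output)
```

View pics/topc.png

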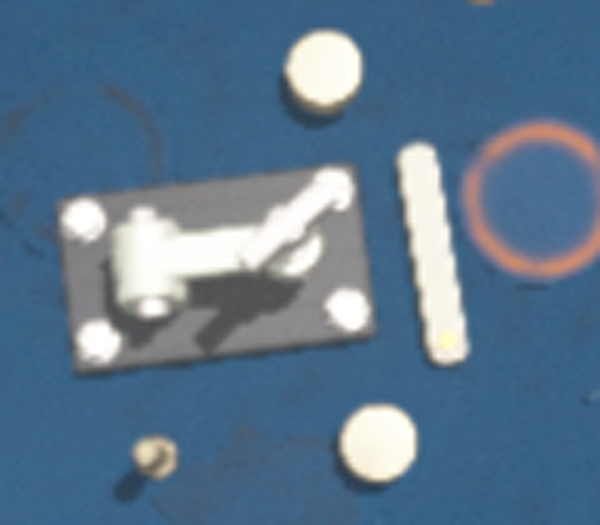

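View pics/sidec.png

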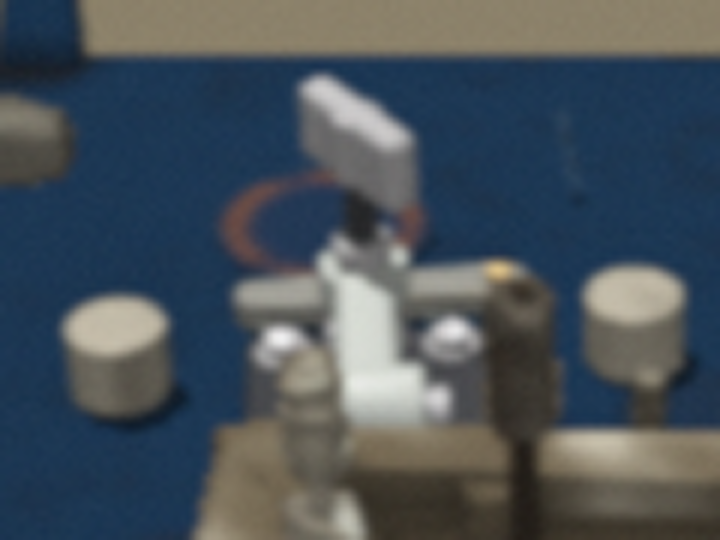

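The top crop shows the bar from about (248,255) to (345,185), slanting over a bolt head. The plate corners are at (60,200), (355,165), (375,332) and (78,375). The side crop shows the bar's body centred at about (357,143), with the shank at (358,215).

```bash
cat > h.py <<'E'
import numpy as np
from rig import capture
from scipy.optimize import least_squares
C={n:capture(n) for n in("side","top")}
def back(n,u,v,z):
    c=C[n];R=np.array(c["R"]);t=np.array(c["t"])
    d=R.T@[(u-c["cx"])/c["fx"],(v-c["cy"])/c["fy"],1];o=-R.T@t
    return o+d*(z-o[2])/d[2]
def proj(n,X):
    c=C[n];p=np.array(c["R"])@X+c["t"];return np.array([c["fx"]*p[0]/p[2]+c["cx"],c["fy"]*p[1]/p[2]+c["cy"]])
T=lambda u,v:(205+(u+.5)/5-.5,140+(v+.5)/5-.5)
S=lambda u,v:(200+(u+.5)/6-.5,185+(v+.5)/6-.5)
E
python3 - <<'E'
from h import *
np.set_printoptions(precision=4,suppress=True)
P=[back("top",*T(*p),.012) for p in[(60,200),(355,165),(375,332),(78,375)]]
P=np.array(P);print("plate",P,P.mean(0),[np.linalg.norm(P[i]-P[i-1]) for i in range(4)])
e=P[0]-P[1]+P[3]-P[2];y=e/np.linalg.norm(e);print("yaw y-axis->stand yaw",np.degrees(np.arctan2(-y[0],y[1])),"axis",P.mean(0)-.032*y)
b=[back("top",*T(*p),.111) for p in[(248,252),(342,180)]];print("bar top",b,np.mean(b,0),np.linalg.norm(b[0]-b[1]),np.degrees(np.arctan2(*(b[1]-b[0])[1::-1])))
print("insert",back("top",*T(298,252),.068))
b=[back("side",*S(*p),.111) for p in[(318,80),(400,140)]];print("side bar top",b,np.mean(b,0),np.linalg.norm(b[0]-b[1]),np.degrees(np.arctan2(*(b[1]-b[0])[1::-1])))
print("shank side",back("side",*S(358,215),.080),back("side",*S(357,143),.099))
for n,u,v,z in[("tapA",325,68,.025),("tapB",378,442,.025),("bolt",157,455,.062),("fg1",415,150,.012),("fg2",448,358,.012)]:print(n,back("top",*T(u,v),z))
E
```

```text
plate [[ 0.6206 -0.0934  0.012 ]
 [ 0.6334 -0.2195  0.012 ]
 [ 0.5613 -0.2264  0.012 ]
 [ 0.5457 -0.1003  0.012 ]] [ 0.5903 -0.1599  0.012 ] [np.float64(0.07526559151560078), np.float64(0.12669911016858204), np.float64(0.07236008780617544), np.float64(0.12706158378109872)]
yaw y-axis->stand yaw 6.42348348748396 axis [ 0.5938 -0.1917  0.012 ]
bar top [array([ 0.5836, -0.1763,  0.111 ]), array([ 0.6106, -0.2127,  0.111 ])] [ 0.5971 -0.1945  0.111 ] 0.04525629938211529 -53.38032675126037
insert [ 0.5889 -0.1949  0.068 ]
side bar top [array([ 0.6091, -0.2066,  0.111 ]), array([ 0.583 , -0.1737,  0.111 ])] [ 0.5961 -0.1902  0.111 ] 0.04194900911380667 128.4004198976917
shank side [ 0.5968 -0.1825  0.08  ] [ 0.597  -0.1913  0.099 ]
tapA [ 0.673  -0.2074  0.025 ]
tapB [ 0.514  -0.2263  0.025 ]
bolt [ 0.5092 -0.137   0.062 ]
fg1 [ 0.6394 -0.2454  0.012 ]
fg2 [ 0.5496 -0.2572  0.012 ]
```

```bash
cat > g.py <<'E'
import sys,numpy as np
from rig import observe
from scipy.spatial.transform import Rotation as Ro
def go(x,y,z,yaw):
    s=observe();R=Ro.from_euler('xyz',s["eef_rot"]);G=Ro.from_euler('xyz',[180,0,yaw],degrees=True)
    print("shift mm",np.round(1e3*R.inv().apply(np.array([x,y,z])-s["tool_pos"]),1),"turn",np.round((R.inv()*G).as_rotvec(degrees=True),1))
    print(s["time_s"],np.round(s["tool_pos"],4),np.round(np.degrees(s["eef_rot"]),2),"F",np.round(s["wrist_force"],2),"M",np.round(s["torque"],3),s["opening"],s["gripper_force"],np.round(s["joint_pos"],2))
if __name__=="__main__": go(*map(float,sys.argv[1:]))
E
python3 g.py .48 .2 .46 158.6
```

```text
shift mm [-373.8 -288.3  -55.7] turn [-0.1  0.  -0. ]
0.2 [0.2372 0.6048 0.4038] [-1.7991e+02  1.0000e-02  1.5859e+02] F [-0.07  0.74  0.43] M [ 0.042 -0.001  0.042] 0.0854445979926493 0.0 [-1.29  0.38  0.04  1.6  -0.02  1.16 -0.05]
```

```bash
python3 -m creep '[[[0,-0.035,-0.03,-0.045,0,0,0],[0,-0.08,-0.06,-0.055,0,0,0],[0,-0.125,-0.095,-0.055,0,0,0],[0,-0.17,-0.13,-0.055,0,0,0],[0,-0.22,-0.17,-0.055,0,0,0],[0,-0.27,-0.21,-0.055,0,0,0],[0,-0.32,-0.25,-0.055,0,0,0],[0,-0.37,-0.288,-0.055,0,0,0]]]'; python3 g.py .596 -.1925 .36 127
```

```text
time_s: 1.2
tool_pos: [0.4746, 0.2041, 0.4597]
eef_rot: [3.141, 0.0, 2.768]
wrist_force: [1.0, 0.3, -0.4]
opening: 0.0853
gripper_force: 0.0
shift mm [-257.8 -325.    99.5] turn [ 0.  -0.  31.6]
1.2 [0.4746 0.2041 0.4597] [179.97   0.   158.6 ] F [ 1.02  0.26 -0.37] M [ 0.017 -0.008 -0.002] 0.08530758328851737 0.0 [-0.81  0.08  0.35  1.86 -0.03  1.2   0.74]
```

```bash
python3 -m creep '[[[0,-0.03,-0.04,0,0,0,4],[0,-0.065,-0.08,0,0,0,8],[0,-0.1,-0.12,0,0,0,12],[0,-0.13,-0.165,0.01,0,0,16],[0,-0.165,-0.205,0.02,0,0,20],[0,-0.2,-0.245,0.04,0,0,24],[0,-0.23,-0.285,0.06,0,0,28],[0,-0.257,-0.325,0.08,0,0,31.6]]]'; python3 -m creep '[[[0,0,0,0.02,0,0,0],[0,0,0,0.02,0,0,0]]]';  python3 g.py .596 -.1925 .257 127
python3 - <<'E'
import cv2
from h import C
import numpy as np
a=C["top"]["img"][110:250,190:340,::-1];b=C["side"]["img"][130:270,190:340,::-1]
cv2.imwrite("pics/hov.png",cv2.resize(np.hstack([a,b]),(800,373),interpolation=cv2.INTER_CUBIC))
E
```

```text
time_s: 2.2
tool_pos: [0.5952, -0.1915, 0.3789]
eef_rot: [3.141, 0.0, 2.215]
wrist_force: [-0.7, 0.5, -0.6]
opening: 0.0851
gripper_force: 0.0
time_s: 2.45
tool_pos: [0.5939, -0.1893, 0.3572]
eef_rot: [-3.139, -0.005, 2.217]
wrist_force: [-1.0, 1.4, 0.4]
opening: 0.0853
gripper_force: 0.0
shift mm [-4.300e+00  1.000e-01  1.002e+02] turn [-0.2 -0.3 -0. ]
2.45 [ 0.5939 -0.1893  0.3572] [-179.83   -0.26  127.  ] F [-0.97  1.37  0.4 ] M [-0.001  0.027  0.008] 0.08531625154375726 0.0 [-0.27  0.44  0.65  1.73 -0.3   1.08  1.13]
```

View pics/hov.png

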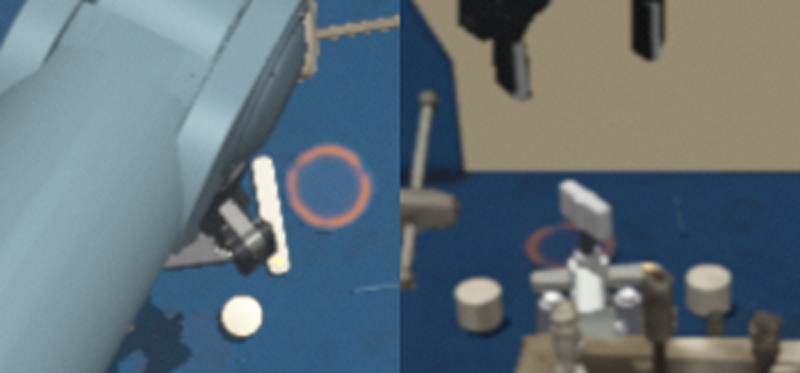

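The side half of the picture shows the open fingers straddling the bar, at about (515,70) and (648,30) above the bar at (585,208). The arm hides the bar in the top half. I'll descend and look again.

```bash
python3 -m creep '[[[0,-0.002,0,0.025,0,0,0],[0,-0.004,0,0.05,0,0,0],[0,-0.004,0,0.07,0,0,0],[0,-0.004,0,0.085,0,0,0],[0,-0.004,0,0.095,0,0,0],[0,-0.004,0,0.1,0,0,0],[0,-0.004,0,0.1,0,0,0],[0,-0.004,0,0.1,0,0,0]]]' 25;  python3 g.py .596 -.192 .257 127
python3 - <<'E'
import cv2
from h import C
import numpy as np
b=C["side"]["img"][160:260,200:320,::-1]
cv2.imwrite("pics/low.png",cv2.resize(b,(720,600),interpolation=cv2.INTER_CUBIC))
E
```

```text
time_s: 3.55
tool_pos: [0.5974, -0.1938, 0.2603]
eef_rot: [3.141, 0.001, 2.216]
wrist_force: [0.3, -0.6, 1.2]
opening: 0.0854
gripper_force: 0.0
shift mm [ 2.3 -0.1  3.3] turn [ 0.   0.1 -0. ]
3.55 [ 0.5974 -0.1938  0.2603] [1.7996e+02 6.0000e-02 1.2698e+02] F [ 0.27 -0.61  1.17] M [ 0.002  0.041 -0.043] 0.08537224431732178 0.0 [-0.21  0.57  0.59  1.78 -0.39  0.91  1.2 ]
```

View pics/low.png

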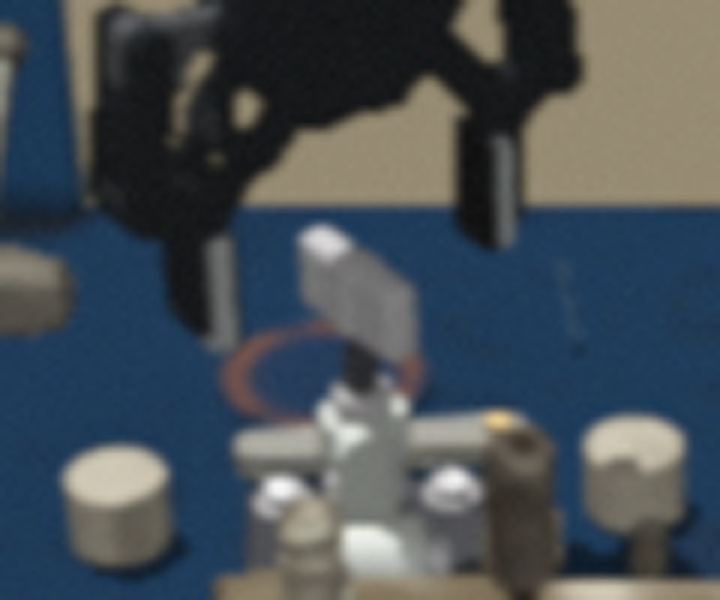

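The fingers stand either side of the bar: tips at (222,335) and (490,240), bar centre at (357,293). I'll close them, going 3 mm lower.

```bash
python3 -m creep '[[[0.3,0.002,0,0.003,0,0,0],[0.6,0.002,0,0.003,0,0,0],[0.75,0.002,0,0.003,0,0,0],[0.8,0.002,0,0.003,0,0,0],[0.85,0.002,0,0.003,0,0,0],[0.9,0.002,0,0.003,0,0,0],[1,0.002,0,0.003,0,0,0],[1,0.002,0,0.003,0,0,0]]]' 25;  python3 g.py .596 -.192 .257 127;python3 -m creep '[[[1,0,0,0,0,0,0],[1,0,0,0,0,0,0],[1,0,0,0,0,0,0],[1,0,0,0,0,0,0]]]';python3 g.py .596 -.192 .257 127
```

```text
time_s: 4.65
tool_pos: [0.5963, -0.1918, 0.2568]
eef_rot: [3.141, 0.001, 2.217]
wrist_force: [2.0, 0.4, -0.4]
opening: 0.0108
gripper_force: 27.3
shift mm [-0.  -0.4 -0.2] turn [0. 0. 0.]
4.65 [ 0.5963 -0.1918  0.2568] [1.7996e+02 4.0000e-02 1.2700e+02] F [ 1.99  0.43 -0.39] M [ 0.087 -0.329 -0.002] 0.010762988548028315 27.320526838302612 [-0.21  0.57  0.59  1.79 -0.39  0.9   1.2 ]
time_s: 5.15
tool_pos: [0.5962, -0.1918, 0.2568]
eef_rot: [3.141, 0.001, 2.217]
wrist_force: [2.3, -0.3, -0.1]
opening: 0.0111
gripper_force: 27.3
shift mm [-0.1 -0.3 -0.2] turn [ 0.  0. -0.]
5.15 [ 0.5962 -0.1918  0.2568] [1.7996e+02 3.0000e-02 1.2700e+02] F [ 2.31 -0.3  -0.15] M [ 0.104 -0.551  0.013] 0.011143624512301359 27.309755980968475 [-0.21  0.57  0.59  1.79 -0.39  0.9   1.2 ]
```

```bash
cat > chk.py <<'E'
import sys,numpy as np
from rig import observe,capture
L=[]
for i in range(int(sys.argv[2])):
    if i: capture("side")
    L.append(observe())
m=lambda k:np.mean([s[k] for s in L],0)
M=m("torque")[2]
print("t",L[-1]["time_s"],"yaw %.2f"%np.degrees(m("eef_rot")[2]),"Mz %.3f sd %.3f"%(M,np.std([s["torque"][2] for s in L])),"j7eff %.3f j7 %.2f"%(m("joint_efforts")[6],m("joint_pos")[6]),"F",np.round(m("wrist_force"),1),"pos",np.round(m("tool_pos"),4),"op %.4f"%m("opening"))
sys.exit(M>float(sys.argv[1]))
E
python3 -m creep '[[[1,0,0,0,0,0,5],[1,0,0,0,0,0,12],[1,0,0,0,0,0,20],[1,0,0,0,0,0,28],[1,0,0,0,0,0,36],[1,0,0,0,0,0,44],[1,0,0,0,0,0,51],[1,0,0,0,0,0,56]]]' 40; python3 chk.py .1 1
python3 -m creep '[[[1,0,0,0,0,0,1],[1,0,0,0,0,0,2]]]'; python3 chk.py .1 6
```

```text
time_s: 6.15
tool_pos: [0.5955, -0.192, 0.2568]
eef_rot: [-3.14, -0.0, 1.236]
wrist_force: [0.7, 0.9, 2.2]
opening: 0.0103
gripper_force: 43.2
t 6.15 yaw 70.80 Mz 0.080 sd 0.000 j7eff 0.325 j7 0.35 F [0.7 0.9 2.2] pos [ 0.5955 -0.192   0.2568] op 0.0103
time_s: 6.4
tool_pos: [0.5955, -0.192, 0.2568]
eef_rot: [-3.14, -0.0, 1.204]
wrist_force: [-0.3, 0.6, 4.3]
opening: 0.0101
gripper_force: 43.4
t 6.65 yaw 68.98 Mz 0.029 sd 0.023 j7eff -0.028 j7 0.32 F [-1.4  1.2  4.3] pos [ 0.5955 -0.192   0.2568] op 0.0101False
False
```

```bash
sed -i 's/sys.exit(M>/sys.exit(1 if M>/; s/argv\[1\]))$/argv[1]) else 0)/' chk.py; tail -1 chk.py
c="python3 chk.py .085 5"
python3 -m creep '[[[1,0,0,0,0,0,2],[1,0,0,0,0,0,4]]]' >/dev/null && $c && 
python3 -m creep '[[[1,0,0,0,0,0,2],[1,0,0,0,0,0,4]]]' >/dev/null && $c && 
python3 -m creep '[[[1,0,0,0,0,0,2],[1,0,0,0,0,0,4]]]' >/dev/null && $c && 
python3 -m creep '[[[1,0,0,0,0,0,2],[1,0,0,0,0,0,4]]]' >/dev/null && $c && 
python3 -m creep '[[[1,0,0,0,0,0,2],[1,0,0,0,0,0,4]]]' >/dev/null && $c && 
python3 -m creep '[[[1,0,0,0,0,0,2],[1,0,0,0,0,0,4]]]' >/dev/null && $c
```

```text
sys.exit(1 if M>float(sys.argv[1]) else 0)
t 7.1 yaw 64.89 Mz 0.046 sd 0.016 j7eff -0.028 j7 0.26 F [-2.4  1.6  5.7] pos [ 0.5955 -0.192   0.2568] op 0.0101
t 7.55 yaw 60.89 Mz 0.010 sd 0.026 j7eff -0.028 j7 0.20 F [-2.3  1.5  6.1] pos [ 0.5954 -0.192   0.2568] op 0.0103
t 8.0 yaw 56.89 Mz 0.026 sd 0.037 j7eff -0.028 j7 0.14 F [-2.8  1.8  5.9] pos [ 0.5954 -0.192   0.2568] op 0.0102
t 8.45 yaw 52.89 Mz 0.033 sd 0.025 j7eff -0.029 j7 0.08 F [-3.2  1.9  6.2] pos [ 0.5953 -0.1919  0.2568] op 0.0105
t 8.9 yaw 48.89 Mz 0.012 sd 0.017 j7eff -0.029 j7 0.02 F [-3.   1.7  6.2] pos [ 0.5953 -0.1919  0.2568] op 0.0104
t 9.35 yaw 44.89 Mz 0.042 sd 0.024 j7eff -0.029 j7 -0.04 F [-2.9  2.4  6.6] pos [ 0.5953 -0.1919  0.2568] op 0.0103
```

The joint 7 effort reads -0.029 with almost no noise, which matches the friction, so I'll use it as the stop signal.

```bash
sed -i 's/^sys.exit.*/sys.exit(1 if max(M,.02-m("joint_efforts")[6])>float(sys.argv[1]) else 0)/' chk.py
c="python3 chk.py .085 4"
python3 -m creep '[[[1,0,0,0,0,0,2],[1,0,0,0,0,0,4]]]' >/dev/null && $c && 
python3 -m creep '[[[1,0,0,0,0,0,2],[1,0,0,0,0,0,4]]]' >/dev/null && $c && 
python3 -m creep '[[[1,0,0,0,0,0,2],[1,0,0,0,0,0,4]]]' >/dev/null && $c && 
python3 -m creep '[[[1,0,0,0,0,0,2],[1,0,0,0,0,0,4]]]' >/dev/null && $c && 
python3 -m creep '[[[1,0,0,0,0,0,2],[1,0,0,0,0,0,4]]]' >/dev/null && $c && 
python3 -m creep '[[[1,0,0,0,0,0,2],[1,0,0,0,0,0,4]]]' >/dev/null && $c && 
python3 -m creep '[[[1,0,0,0,0,0,2],[1,0,0,0,0,0,4]]]' >/dev/null && $c && 
python3 -m creep '[[[1,0,0,0,0,0,2],[1,0,0,0,0,0,4]]]' >/dev/null && $c && 
python3 -m creep '[[[1,0,0,0,0,0,2],[1,0,0,0,0,0,4]]]' >/dev/null && $c && 
python3 -m creep '[[[1,0,0,0,0,0,2],[1,0,0,0,0,0,4]]]' >/dev/null && $c
```

```text
t 9.75 yaw 40.89 Mz 0.027 sd 0.041 j7eff -0.028 j7 -0.10 F [-3.3  2.2  6.8] pos [ 0.5952 -0.1918  0.2568] op 0.0104
t 10.15 yaw 36.89 Mz 0.018 sd 0.014 j7eff -0.029 j7 -0.16 F [-3.4  2.8  7.2] pos [ 0.5952 -0.1918  0.2568] op 0.0104
t 10.55 yaw 32.89 Mz 0.024 sd 0.007 j7eff -0.029 j7 -0.22 F [-3.5  2.4  6.8] pos [ 0.5952 -0.1918  0.2568] op 0.0102
t 10.95 yaw 28.89 Mz 0.007 sd 0.013 j7eff -0.029 j7 -0.27 F [-4.   3.1  6.9] pos [ 0.5952 -0.1917  0.2568] op 0.0102
t 11.35 yaw 24.89 Mz 0.055 sd 0.024 j7eff -0.029 j7 -0.33 F [-3.6  2.4  7.6] pos [ 0.5952 -0.1917  0.2568] op 0.0103
t 11.75 yaw 20.89 Mz 0.047 sd 0.009 j7eff -0.029 j7 -0.39 F [-4.2  3.1  7.5] pos [ 0.5951 -0.1916  0.2568] op 0.0103
t 12.15 yaw 16.89 Mz 0.048 sd 0.027 j7eff -0.029 j7 -0.45 F [-3.8  3.7  7.8] pos [ 0.5951 -0.1916  0.2568] op 0.0103
t 12.55 yaw 12.90 Mz 0.071 sd 0.041 j7eff -0.029 j7 -0.52 F [-3.6  3.   7.4] pos [ 0.5951 -0.1915  0.2568] op 0.0105
t 12.95 yaw 8.90 Mz 0.003 sd 0.017 j7eff -0.028 j7 -0.58 F [-4.2  2.7  7.7] pos [ 0.5951 -0.1915  0.2568] op 0.0103
t 13.35 yaw 4.90 Mz 0.004 sd 0.044 j7eff -0.028 j7 -0.64 F [-4.5  3.3  8.2] pos [ 0.5951 -0.1914  0.2568] op 0.0103
```

```bash
c="python3 chk.py .085 5"
python3 -m creep '[[[1,0,0,0,0,0,2],[1,0,0,0,0,0,4]]]' >/dev/null && $c && 
python3 -m creep '[[[1,0,0,0,0,0,2],[1,0,0,0,0,0,4]]]' >/dev/null && $c && 
python3 -m creep '[[[1,0,0,0,0,0,2],[1,0,0,0,0,0,4]]]' >/dev/null && $c && 
python3 -m creep '[[[1,0,0,0,0,0,2],[1,0,0,0,0,0,4]]]' >/dev/null && $c && 
python3 -m creep '[[[1,0,0,0,0,0,2],[1,0,0,0,0,0,4]]]' >/dev/null && $c && 
python3 -m creep '[[[1,0,0,0,0,0,2],[1,0,0,0,0,0,4]]]' >/dev/null && $c && 
python3 -m creep '[[[1,0,0,0,0,0,2],[1,0,0,0,0,0,4]]]' >/dev/null && $c && 
python3 -m creep '[[[1,0,0,0,0,0,2],[1,0,0,0,0,0,4]]]' >/dev/null && $c && 
python3 -m creep '[[[1,0,0,0,0,0,2],[1,0,0,0,0,0,4]]]' >/dev/null && $c && 
python3 -m creep '[[[1,0,0,0,0,0,2],[1,0,0,0,0,0,4]]]' >/dev/null && $c
```

```text
t 13.8 yaw 0.92 Mz 0.016 sd 0.024 j7eff -0.029 j7 -0.70 F [-4.4  4.1  7.9] pos [ 0.5951 -0.1914  0.2568] op 0.0104
t 14.25 yaw -3.08 Mz 0.030 sd 0.032 j7eff -0.029 j7 -0.76 F [-4.2  3.5  7.7] pos [ 0.5951 -0.1913  0.2568] op 0.0103
t 14.7 yaw -7.08 Mz 0.049 sd 0.040 j7eff -0.028 j7 -0.82 F [-4.   3.8  8. ] pos [ 0.5952 -0.1912  0.2568] op 0.0104
t 15.15 yaw -11.07 Mz 0.028 sd 0.025 j7eff -0.028 j7 -0.88 F [-4.4  3.8  8.4] pos [ 0.5952 -0.1912  0.2568] op 0.0103
t 15.6 yaw -15.07 Mz 0.031 sd 0.020 j7eff -0.028 j7 -0.94 F [-4.4  4.1  8.1] pos [ 0.5952 -0.1911  0.2568] op 0.0101
t 16.05 yaw -19.07 Mz 0.065 sd 0.039 j7eff -0.027 j7 -1.00 F [-4.5  4.4  8.1] pos [ 0.5952 -0.1911  0.2568] op 0.0102
t 16.5 yaw -23.06 Mz 0.053 sd 0.021 j7eff -0.027 j7 -1.06 F [-4.2  4.3  8.3] pos [ 0.5952 -0.191   0.2568] op 0.0103
t 16.95 yaw -27.06 Mz 0.045 sd 0.030 j7eff -0.027 j7 -1.12 F [-4.2  4.7  8.7] pos [ 0.5953 -0.191   0.2568] op 0.0104
t 17.4 yaw -31.06 Mz 0.031 sd 0.033 j7eff -0.026 j7 -1.18 F [-4.4  4.2  8.5] pos [ 0.5953 -0.1909  0.2568] op 0.0102
t 17.85 yaw -35.05 Mz 0.042 sd 0.017 j7eff -0.026 j7 -1.25 F [-4.4  5.3  8.3] pos [ 0.5954 -0.1909  0.2568] op 0.0103
```

```bash
c="python3 chk.py .12 7"
python3 -m creep '[[[1,0,0,0,0,0,1],[1,0,0,0,0,0,2]]]' >/dev/null && $c && 
python3 -m creep '[[[1,0,0,0,0,0,1],[1,0,0,0,0,0,2]]]' >/dev/null && $c && 
python3 -m creep '[[[1,0,0,0,0,0,1],[1,0,0,0,0,0,2]]]' >/dev/null && $c && 
python3 -m creep '[[[1,0,0,0,0,0,1],[1,0,0,0,0,0,2]]]' >/dev/null && $c && 
python3 -m creep '[[[1,0,0,0,0,0,1],[1,0,0,0,0,0,2]]]' >/dev/null && $c && 
python3 -m creep '[[[1,0,0,0,0,0,1],[1,0,0,0,0,0,2]]]' >/dev/null && $c
```

```text
t 18.4 yaw -37.02 Mz 0.022 sd 0.031 j7eff -0.030 j7 -1.28 F [-3.8  4.7  8.5] pos [ 0.5954 -0.1908  0.2568] op 0.0103
t 18.95 yaw -39.00 Mz 0.096 sd 0.020 j7eff -0.095 j7 -1.31 F [-4.3  4.7  8.2] pos [ 0.5954 -0.1908  0.2568] op 0.0103
t 19.5 yaw -40.98 Mz 0.163 sd 0.026 j7eff -0.159 j7 -1.34 F [-3.8  4.8  8.1] pos [ 0.5955 -0.1907  0.2568] op 0.0103
```

```bash
c="python3 chk.py .5 5"
python3 -m creep '[[[1,0,0,0,0,0,0.5],[1,0,0,0,0,0,1]]]' >/dev/null; $c
python3 -m creep '[[[1,0,0,0,0,0,-3],[1,0,0,0,0,0,-9],[1,0,0,0,0,0,-17],[1,0,0,0,0,0,-25],[1,0,0,0,0,0,-33],[1,0,0,0,0,0,-41],[1,0,0,0,0,0,-49],[1,0,0,0,0,0,-56]]]' >/dev/null; 
python3 -m creep '[[[1,0,0,0,0,0,-4],[1,0,0,0,0,0,-6],[1,0,0,0,0,0,-7]]]' >/dev/null; $c
```

```text
t 19.95 yaw -41.97 Mz 0.168 sd 0.022 j7eff -0.191 j7 -1.35 F [-3.9  5.   8.1] pos [ 0.5955 -0.1907  0.2568] op 0.0104
t 21.525 yaw 20.95 Mz 0.021 sd 0.006 j7eff 0.026 j7 -0.39 F [-4.3  3.   7.3] pos [ 0.5951 -0.1917  0.2568] op 0.0104
```

```bash
c="python3 chk.py .5 5"
python3 -m creep '[[[1,0,0,0,0,0,-1.2],[1,0,0,0,0,0,-2.2],[1,0,0,0,0,0,-2.2]]]' >/dev/null; $c
python3 -m creep '[[[0.8,0,0,0,0,0,0],[0.7,0,0,0,0,0,0],[0.5,0,0,0,0,0,0],[0.2,0,0,0,0,0,0],[0,0,0,0,0,0,0],[0,0,0,0,0,0,0],[0,0,0,0,0,0,0],[0,0,0,0,0,0,0]]]'  20; $c
python3 -m creep '[[[0,0,0,-0.02,0,0,0],[0,0,0,-0.05,0,0,0],[0,0,0,-0.08,0,0,0],[0,0,0,-0.11,0,0,0],[0,0,0,-0.14,0,0,0],[0,0,0,-0.16,0,0,0],[0,0,0,-0.17,0,0,0],[0,0,0,-0.17,0,0,0]]]'
python3 - <<'E'
import cv2
from h import C
import numpy as np
a=C["top"]["img"][110:250,190:340,::-1];b=C["side"]["img"][160:275,197:320,::-1]
cv2.imwrite("pics/end.png",np.hstack([cv2.resize(a,(400,373),interpolation=2),cv2.resize(b,(400,373),interpolation=2)]))
E
```

```text
t 22.1 yaw 23.13 Mz -0.032 sd 0.020 j7eff 0.026 j7 -0.36 F [-4.1  2.3  7.3] pos [ 0.5951 -0.1917  0.2568] op 0.0103
time_s: 23.1
tool_pos: [0.5959, -0.1919, 0.2567]
eef_rot: [3.142, -0.0, 0.405]
wrist_force: [0.7, -0.2, 0.2]
opening: 0.0851
gripper_force: 0.0
t 23.3 yaw 23.19 Mz -0.005 sd 0.022 j7eff -0.000 j7 -0.36 F [ 0.2 -0.3 -0.1] pos [ 0.5959 -0.1919  0.2567] op 0.0853
time_s: 24.3
tool_pos: [0.5959, -0.192, 0.4271]
eef_rot: [3.141, -0.001, 0.405]
wrist_force: [0.6, 1.0, -0.8]
opening: 0.0856
gripper_force: 0.0
```

View pics/end.png

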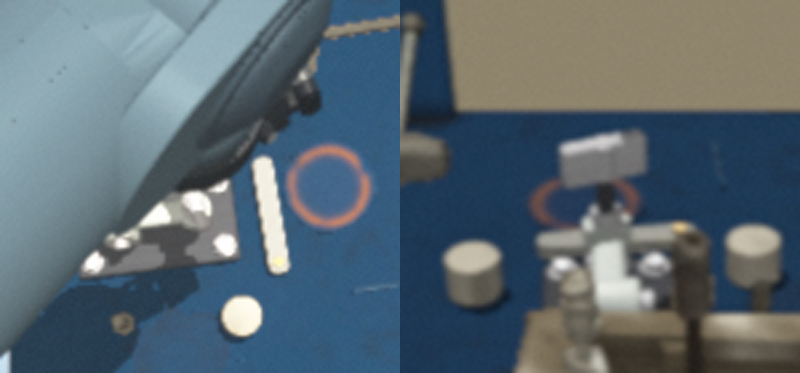

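The gripper is clear. The bar at (603,158) sits at about 23° yaw, as commanded, and the tappets, gauge and bolt are where they were.

```bash
python3 -c "
from rig import close_job;print(close_job())"
```

```text
the job is handed in; nothing more can be done
None
```

I turned the adjuster clockwise until it bottomed and was snug at about 0.19 N m, backed it off 60° from first touch by the joint readings, and let go; the parts round the stand look unmoved in the last picture, and the job is handed in at about 24 s.

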